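# Move the flat microscope battery to the charger

### The job

The microscope's lamp battery (red cap) is flat. First move the blue-lidded seed jar that stands beside the battery bay onto the yellow pad in the blue tray, upright; then pinch the pack's two orange side buttons together to unlatch it, draw it out of its leaning bay, and stand it upright, fully down, in the well of the empty charger. Do not tip the jar, and leave everything else where it is.

Things in the scene. Friction and masses are not known exactly. Their poses are not given: they have to be found in the camera images.
- microscope: grey-blue stereo microscope, fixed. Origin on the bench below the battery bay; axes x away from its user, y left, z up. Foot 240 x 190 mm, 26 high, centred at x 30, y 170 mm; on it a column and a head, up to 395 mm high, at y 115 to 230 mm; eyepieces reach to x -105 mm. A block 75 mm high and 74 wide (x) stands beside the bay at y 30 to 92 mm
- bay_floor (a point): centre of the inner floor of the battery bay, 26 mm above the bench. The bay, 74 mm wide outside along x, leans 30 degrees from vertical towards the microscope's -y, away from its foot, is 60 mm deep along that axis and open at the upper end; its mouth is 49 mm (along x) by 44 mm, with lips that catch the pack's hooks
- flat_pack_grip (a point): flat battery pack, black with red cap: 40 (its x) x 46 (its y) x 115 mm (its z, underside to top), 0.26 kg, varies; in the bay z leans 30 degrees, y lies along the microscope's x. This point is on its centre line midway between the orange buttons, 90 mm from the underside. The buttons, on the +y and -y faces, are 14 mm wide (x), 28 long (z), 7 proud: 60 mm over both. Hold it at the buttons only
- flat_pack_foot (a point): centre of the flat pack's underside. 34 to 41.5 mm above it each button carries a hook, 5.5 mm out of the side, under the bay's lip. With both buttons pressed flush the pack slides out along its own z axis, clear after 60 mm; else it is locked. Released, the hooks spring out again to 57 mm overall. Less than 60 mm above the underside the pack is inside the bay
- flat_pack: the flat battery pack, origin at the centre of its underside, axes as above
- button_left (a joint): travel of the button on the flat pack's +y side: 0 out, 0.007 m flush; sprung, 4 N at the start, 10 N flush. A grip of 30 to 60 N presses both flush and carries the pack
- button_right (a joint): travel of the button on the flat pack's -y side: 0 out, 0.007 m flush
- free_charger: the empty charger: white well on a grey base 70 (its x) x 95 mm (its y), fixed. Origin centre of its underside. Its y axis is the long way of the well. Top rim 53 mm above the bench. It looks like the other charger, but no pack stands in it and its lamp is red
- free_charger_well (a point): centre of the floor of the empty charger's well, 10 mm above the bench. The well is 46 mm (x) by 64 mm (y), 43 mm deep, upright, open above, without lips or latch: the pack stands in it with its own y axis along the well's y, either way round, and its hooks have room
- busy_charger: the other charger, same shape, in which the charged pack stands
- full_pack_grip (a point): charged pack (green cap), same shape as the flat one, standing upright in the other charger to a height of 125 mm; this point is midway between its buttons, 100 mm above the bench. Leave alone
- jar_center (a point): clear sample jar with amber seeds and a blue lid, round, 60 mm in diameter and 140 mm tall, 0.16 kg, weight varies; this point is its centre, half-way up. It stands on the bench to the right (-y) of the battery bay, in the way of a hand at the pack
- jar: the blue-lidded jar, origin at the centre of its underside
- pad: yellow round pad, 66 mm in diameter, 3 mm thick, fixed in one of the tray's three cells. Origin at the centre of its underside, 4 mm above the bench; the jar is to stand on it
- tray: blue tray, fixed, 90 (its x) x 250 mm (its y), walls 18 mm high, 4 mm thick, split along y into three cells about 78 mm wide, whose centres lie 80 mm apart. Origin centre of its underside. One cell has the yellow pad, the other two hold jars
- jar_a_center (a point): jar with green seeds and white lid in the tray, same size, its centre. Leave alone
- jar_b_center (a point): jar with brown seeds and white lid in the tray, same size, its centre. Leave alone
- dish: small white dish, 90 mm across and 16 mm high, on the microscope's stage, origin at its underside. Leave alone
- dropper: amber bottle, 44 mm in diameter, 110 mm tall, origin at its underside. Leave alone
- wash: white bottle with red cap, 64 mm in diameter, 160 mm tall, origin at its underside. Leave alone
- brush: brush 160 mm long, lying. Leave alone
- spatula: spatula 170 mm long, lying. Leave alone
- seed_plate: white plate 120 mm across, 18 mm high, origin at its underside. Leave alone
Not all that is in view belongs to the job. Leave any purple or turquoise look-alike of the free_charger alone.

How it is judged:
On the way, in this order (a step that is already met when the one before it is completed fails the run):
1. the blue-lidded jar stands upright and let go on the yellow pad (horizontal distance between jar_center and pad below 0.013 m and z of jar_center in the frame of pad below 0.077 m and angle between jar_center's own z axis and vertical below 0.1 rad and linear speed of jar below 0.02 m/s and contact force between the fingers and jar below 0.1 N), for 0.2 s.
2. both orange buttons pressed in while the pack is still seated in its bay (value of joint each of button_left, button_right above 0.005 m and distance between flat_pack_foot and bay_floor below 0.012 m), for 0.05 s.
3. the pack is drawn clear of its bay (distance between flat_pack_foot and bay_floor above 0.065 m), for 0.1 s.
At the end, for the whole second after the job is handed in: the jar stands upright (within 6 degrees) on the yellow pad, its centre within 13 mm of the pad's; the flat pack stands upright (within 7 degrees) in the empty charger's well, its underside within 5 mm of the well's floor and within 9 mm of its centre; both at rest (horizontal distance between jar_center and pad below 0.013 m and z of jar_center in the frame of pad below 0.077 m and angle between jar_center's own z axis and vertical below 0.1 rad and horizontal distance between flat_pack_foot and free_charger_well below 0.009 m and z of flat_pack_foot in the frame of free_charger_well below 0.005 m and angle between flat_pack_grip's own z axis and vertical below 0.12 rad and linear speed of each of jar, flat_pack below 0.02 m/s); the robot touches nothing.
It fails at once if the blue-lidded jar is tipped over 40 degrees (angle between jar_center's own z axis and vertical above 0.7 rad).
It fails at once if a bystander (other jars, charged pack, dish, plate, bottles, brush, spatula) is shifted over 25 mm (distance of any of jar_a_center, jar_b_center, full_pack_grip, dish, dropper, wash, brush, spatula, seed_plate from where it was at the start of the episode above 0.025 m).
It also fails if it takes over 58 s, if anything falls off the work surface, if the arm or the gripper's body presses on something with over 40 N, if the wrist force passes 120 N, or if a joint passes its speed limit or range.

### The arm

A 6-joint arm with a two-finger parallel gripper is mounted at the origin on the work surface. World frame = base frame: x ahead of the robot, y to its left, z up, the work surface at z = 0. Lengths are in m, angles in rad, forces in N, time in s.
With the tool pointing down it reaches from about 0.35 to 0.975 m from the base axis. Payload 4.9 kg.
Tool frame: the origin (TCP) lies at the very end of the fingers, on their centre line; the grasp point (between the pads) lies 19 mm behind it; z points along the fingers, y is the line along which they close (so a half turn about z gives the same grasp; the last joint's range is limited). The gripper opens to 85 mm and grips with 20 to 120 N. Pads are 22 mm wide; open, the fingers measure 114 mm over their backs; the gripper's body (76 mm by 85 mm) begins 54 mm behind the grasp point. The pads swing forward as they close: fully open they stand 13 mm farther back than shut.
Start: joints at [1.073, 0.053, 1.613, -0, 1.476, -0.119], TCP at [0.231, 0.581, 0.231] pointing down, gripper open.
Joint ranges: [-3.01, 3.01], [-1.01, 2.22], [0.06, 2.58], [-1.02, 4.17], [0.09, 2.62], [-3.14, 3.14]. Speed limits (rad/s): [2.57, 2.57, 3.14, 3.14, 3.14, 3.14].

### API

Orientations are given as a rotation vector (axis times angle).
In Python, from station import * gives the robot as it stands.
- The arm moves only by the shell command python3 -m crank 'ROWS' [OPENING] [FORCE]. ROWS is JSON, a list of rows, each an object with "offset": the shift along the tool's x, y, z in m, a list of three; "twist": the turn, a rotation vector about the tool's x, y, z in degrees, a list of three. In form: [{"offset": [x, y, z], "twist": [rx, ry, rz]}, ...]. A call has 1 to 20 rows; each row is the pose to reach, as a shift and turn from the pose commanded when the call began, along the tool's axes at that moment; what a row does not reach only later rows make up. A row lasts 1/8 s, in which the tool goes at most 62.5 mm and 10.7 degrees, less where a joint would pass 70% of its speed; a pose out of reach is approached as far as the arm can. A call with a gripper value outside its range is refused whole. OPENING is the opening, from 0 (shut) to 1 (fully open), set as the call begins (- or left out, the last holds). The fingers move at their own pace and stop on an object; FORCE is the grip in N (left out, the last holds). Time passes only in rows, so rows that repeat a pose let the fingers close. It gives the time, the measured TCP pose, the force, the opening and the grip force at its end, in the units of the state.
- get_obs(): the state, without advancing time (a new reading comes with each control period).
- get_image(name): name is "scene" or "top"; returns the picture (420x560x3 uint8, red, green, blue); there is no depth.
- get_calibration(name): a dict with "intrinsics" (3x3 intrinsics, pixels), "k1" (the pictures are not rectified: a ray, as slopes to the right and down, at radius r is drawn at 1 + k1 r^2 times it, then the intrinsics apply), "world_from_camera" (4x4, takes a point from camera to world coordinates). Camera axes: x right, y up, looking along -z (the intrinsics and any distortion apply to the point x, -y, -z); pixel columns grow to the right and rows downward; lengths in m; the calibration is good to about 2 mm. A picture is of the moment at which its call begins. get_calibration takes no time and is no camera call.
- finish_job(): hands the job in; it is judged then, once.
Trained networks look in the newest picture that a camera, given by its name, has taken for a name from the list of things; names that differ only in an ending like _2 or _b are one class to them, and where a whole thing is asked for, a point or a joint stands for the part that bears it (a point fixed in the world has none). Each returns a list of dicts, best first, with "confidence" (0 to 1); they miss things now and then, are a little off and sometimes report something else, mostly with a low value. They report only what shows in the picture. A call takes as long as a camera call. They do not tell look-alikes from the thing itself.
- cut_out(query, camera): "region" (420x560 bool, what is visible of it) and "rect" ([centre column, centre row, width, height] in pixels, round what is visible of it).
The state is a dict: "t": time; "q": joint angles; "dq": joint speeds; "effort": joint torques, N m; "tool_pos": TCP position; "tool_rot": TCP orientation; "contact_force": force on the tool from outside, world axes, zero at the start; "wrist_torque": the same for the moment, N m; "opening": finger opening in m; "grip_force": force on a finger pad.
Only numpy, scipy, OpenCV 4.12 (cv2) and the standard library are available. Lean on these libraries where they do the work, as an engineer would, in place of code of your own. Each camera call takes 0.05 s, during which the arm holds its last target. There are 200 camera calls.

## Working session

There is one attempt and no reset: what is moved stays moved. The work goes in short steps, Python scripts to look and compute and a shell command to move; the robot and the scene stay as the last step left them, time stands still between calls to the robot, and variables do not carry over. Pictures are saved under pics/ and viewed, at most 10 in all, crops included, and the job is handed in when it is done.

```bash
ls; mkdir -p pics; python3 - <<'E'
from station import *
import cv2
for n in("scene","top"):
    im=get_image(n); cv2.imwrite(f"pics/{n}0.png",cv2.cvtColor(im,cv2.COLOR_RGB2BGR))
    c=get_calibration(n); print(n,c)
print(get_obs())
E
```

```text
pics
scene {'intrinsics': array([[448.3604491 ,   0.        , 274.92001731],
       [  0.        , 448.3604491 , 199.97217425],
       [  0.        ,   0.        ,   1.        ]]), 'k1': -0.15049408204666834, 'world_from_camera': array([[ 0.79054148, -0.47078916,  0.39166534,  1.06239388],
       [ 0.61237604,  0.6142817 , -0.49764805, -0.66001287],
       [-0.00630554,  0.6332579 ,  0.77391516,  1.08362844],
       [ 0.        ,  0.        ,  0.        ,  1.        ]])}
top {'intrinsics': array([[414.77388281,   0.        , 275.13996547],
       [  0.        , 414.77388281, 208.95273049],
       [  0.        ,   0.        ,   1.        ]]), 'k1': 0.025191346901500645, 'world_from_camera': array([[-0.01998125,  0.9982709 , -0.05528067,  0.50052908],
       [-0.99978343, -0.01962859,  0.00691508, -0.04260894],
       [ 0.00581804,  0.05540687,  0.99844691,  1.25789792],
       [ 0.        ,  0.        ,  0.        ,  1.        ]])}
{'t': 0.1, 'q': array([ 1.07298243e+00,  5.33436102e-02,  1.61417930e+00, -1.34026671e-06,
        1.47599340e+00, -1.19013410e-01]), 'dq': array([ 3.39590646e-05,  1.18581814e-03, -3.06306236e-03, -2.05083237e-03,
       -1.77129724e-04,  2.47838977e-03]), 'effort': array([-3.69344934e-04, -3.94901490e+01, -3.71363461e+01, -1.87526775e-04,
        3.92199247e-03,  1.91570314e-05]), 'tool_pos': array([0.23086169, 0.58018402, 0.23013973]), 'tool_rot': array([-5.91357187e-01, -3.08483909e+00,  2.87921188e-03]), 'contact_force': array([ 0.65154996, -0.2026142 ,  0.16319115]), 'wrist_torque': array([-0.00266566, -0.0295021 , -0.02886394]), 'grip_force': 0.0, 'opening': 0.08535643277872317}
```

View pics/scene0.png

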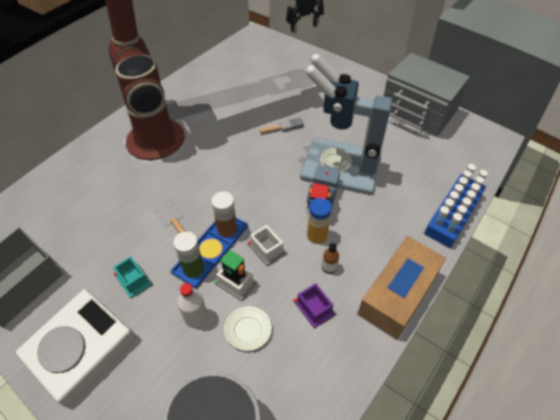

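View pics/top0.png

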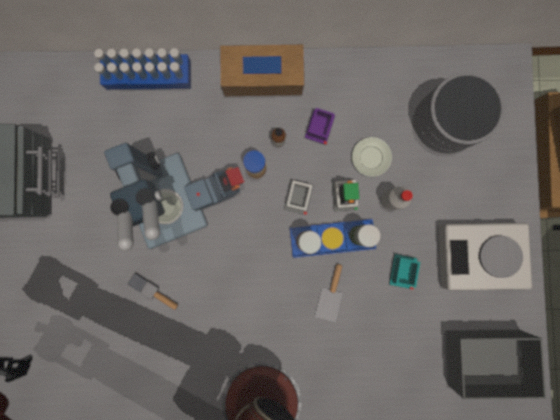

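The scene shows the jar (320,222), red pack (320,192), free charger (266,243), pad (210,248) and green pack (233,267). In the top view they are at (253,160), (234,178), (299,196), (333,238) and (349,190).

```bash
cat > h.py <<'E'
from station import *
import numpy as np, cv2
from scipy.optimize import least_squares
from scipy.spatial.transform import Rotation as R
C={n:get_calibration(n) for n in("scene","top")}
def proj(n,P):
    c=C[n];P=np.atleast_2d(P);T=np.linalg.inv(c["world_from_camera"])
    p=P@T[:3,:3].T+T[:3,3]; s=np.c_[p[:,0],-p[:,1]]/-p[:,2:]
    s=s*(1+c["k1"]*(s**2).sum(1,keepdims=True)); K=c["intrinsics"]
    return s@K[:2,:2].T+K[:2,2]
def ray(n,uv):
    c=C[n];K=c["intrinsics"];d=(np.array(uv,float)-K[:2,2])/[K[0,0],K[1,1]];s=d.copy()
    for _ in range(20): s=d/(1+c["k1"]*(s@s))
    W=c["world_from_camera"];v=W[:3,:3]@[s[0],-s[1],-1]
    return W[:3,3],v/np.linalg.norm(v)
def atz(n,uv,z):
    o,v=ray(n,uv); return o+v*(z-o[2])/v[2]
def tri(a,b):
    r=least_squares(lambda X:np.r_[proj("scene",X)[0]-a,proj("top",X)[0]-b],[.5,0,.1]); return r.x,np.abs(r.fun).max()
E
python3 - <<'E'
from h import *
out={}
for n in("scene","top"):
    im=get_image(n); cv2.imwrite(f"pics/{n}1.png",cv2.cvtColor(im,cv2.COLOR_RGB2BGR))
    for q in("jar","flat_pack","free_charger","pad","microscope","tray"):
        for i,d in enumerate(cut_out(q,n)[:4]):
            out[f"{n}_{q}_{i}"]=d["region"]; print(n,q,i,round(d["confidence"],2),np.round(d["rect"],1))
np.savez("seg.npz",**out)
t=cv2.imread("pics/top1.png")[120:270,180:380]; s=cv2.imread("pics/scene1.png")[150:300,160:360]
cv2.imwrite("pics/ct.png",cv2.resize(t,(800,600),interpolation=cv2.INTER_CUBIC))
cv2.imwrite("pics/cs.png",cv2.resize(s,(800,600),interpolation=cv2.INTER_CUBIC))
E
```

```text
scene jar 0 0.81 [319.1 221.7  24.8  46.5]
scene jar 1 0.28 [223.4 212.4  22.4  47.7]
scene flat_pack 0 0.6 [318.4 191.6  17.9  15. ]
scene free_charger 0 0.94 [268.6 245.4  46.3  43.5]
scene free_charger 1 0.92 [132.1 277.1  39.9  43.3]
scene free_charger 2 0.59 [314.3 306.5  40.   43.3]
scene free_charger 3 0.24 [192.1 306.7  30.1  44.8]
scene pad 0 0.74 [345.4 131.1  88.8 153.5]
scene pad 1 0.65 [319.4 190.8  21.1  16. ]
scene pad 2 0.63 [209.9 249.8  23.9  16. ]
scene microscope 0 0.66 [345.1 130.7  88.8 151.6]
scene microscope 1 0.24 [317.5 220.7  24.   43.6]
scene tray 0 0.91 [209.7 253.9  74.3  68.7]
top jar 0 0.75 [254.2 162.4  27.9  25.6]
top jar 1 0.74 [230.6 181.7  23.   21.5]
top jar 2 0.44 [152.1 291.2  53.1  35.2]
top flat_pack 0 0.76 [231.4 180.6  23.8  24.6]
top flat_pack 1 0.61 [299.6 194.7  27.3  34.5]
top free_charger 0 0.82 [298.9 196.6  25.7  39.6]
top free_charger 1 0.81 [405.  270.3  31.7  37.8]
top free_charger 2 0.7 [317.8 125.4  32.3  37.8]
top pad 0 0.74 [332.6 238.4  20.5  24.8]
top microscope 0 0.59 [173.2 197.3 134.9 110.2]
top microscope 1 0.52 [370.8 156.4  38.1  41.1]
top tray 0 0.69 [330.5 294.1  24.7  61. ]
top tray 1 0.63 [332.5 237.   84.7  42.2]
top tray 2 0.36 [347.2 194.3  23.8  29.5]
top tray 3 0.2 [279.9 137.5  10.   20.2]
```

View pics/ct.png

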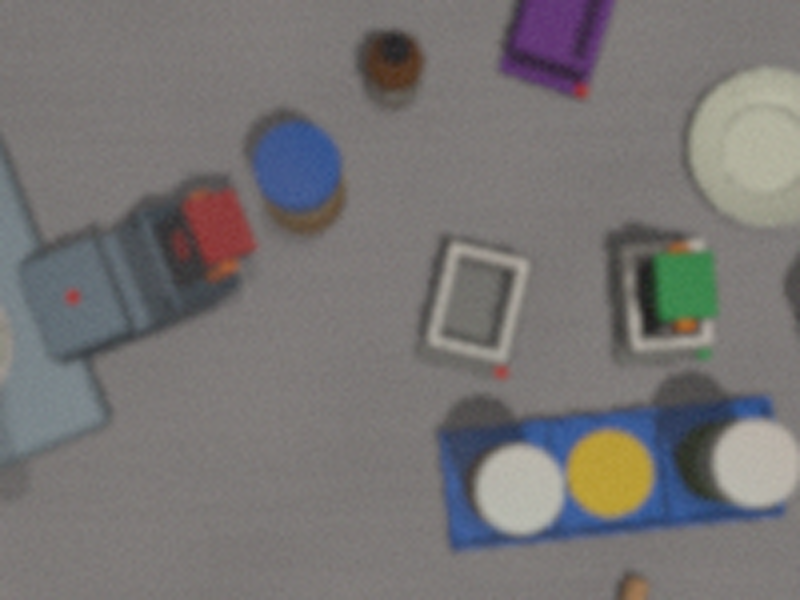

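View pics/cs.png

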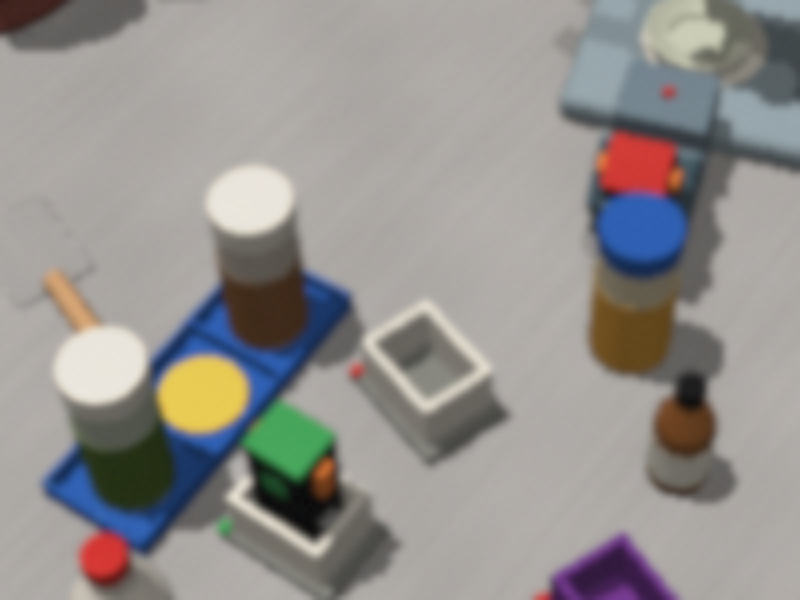

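Crops (4x). In the top crop: lid centre (297,166), pad (611,473), charger rim corners (450,240),(529,259),(505,362),(427,346), red cap corners about (185,200),(235,187),(256,247),(207,262). In the scene crop: lid (643,228), pad (203,394), rim corners (427,302),(493,370),(428,410),(364,345), cap face around (638,165).

```bash
cat > m.py <<'E'
from h import *
T=lambda u,v:np.array([180+u/4-.4,120+v/4-.4]); S=lambda u,v:np.array([160+u/4-.4,150+v/4-.4])
ims={n:cv2.imread(f"pics/{n}1.png") for n in("scene","top")}
def blob(n,lo,hi,c,r=25):
    h=cv2.cvtColor(ims[n],cv2.COLOR_BGR2HSV);m=cv2.inRange(h,lo,hi)
    if lo[0]==0:m|=cv2.inRange(h,(172,lo[1],lo[2]),(180,255,255))
    k,l,st,ce=cv2.connectedComponentsWithStats(m)
    L=[i for i in range(1,k) if st[i,4]>20 and np.hypot(*(ce[i]-c))<r]
    i=max(L,key=lambda i:st[i,4]);return ce[i],st[i],(l==i)
E
python3 - <<'E'
from m import *
def show(n,a,b):
    x,e=tri(a,b);print(n,np.round(x,4),"res px",round(e,2));return x
show("lid",S(643,228),T(297,166))
py=[blob(n,(20,110,90),(35,255,255),c)[0] for n,c in(("scene",S(203,394)),("top",T(611,473)))]
print(py);show("pad",*py); print("pad@7mm",atz("scene",py[0],.007),atz("top",py[1],.007))
lb=blob("top",(105,110,50),(125,255,255),T(297,166));print("lidblob",lb[0],lb[1],atz("top",lb[0],.14)); print("lid@.14",atz("top",T(297,166),.14),atz("scene",S(643,228),.14))
# charger rim fit
ct=[T(450,240),T(529,259),T(505,362),T(427,346)]
w=[atz("top",p,.053)[:2] for p in ct];print("rim top",np.round(w,4),np.mean(w,0))
cs=[S(427,302),S(493,370),S(428,410),S(364,345)]
w2=[atz("scene",p,.053)[:2] for p in cs];print("rim scene",np.round(w2,4),np.mean(w2,0))
show("rimc",np.mean(cs,0),np.mean(ct,0))
for W in(w,w2):
    print([ (round(float(np.linalg.norm(W[i]-W[(i+1)%4])),4),round(float(np.degrees(np.arctan2(*(W[(i+1)%4]-W[i])[::-1]))),1)) for i in range(4)])
# tray dir
a,b=atz("top",T(440,430),.018),atz("top",T(770,397),.018);print("tray",a,b,np.degrees(np.arctan2(*(b-a)[1::-1])),np.linalg.norm(b-a))
a,b=atz("top",T(452,549),.018),atz("top",T(786,513),.018);print("tray",a,b,np.degrees(np.arctan2(*(b-a)[1::-1])),np.linalg.norm(b-a))
# red cap
for n,c in(("scene",S(638,165)),("top",T(220,225))):
    ce,st,m=blob(n,(0,110,60),(8,255,255),c,15);print("cap",n,ce,st,cv2.minAreaRect(np.argwhere(m)[:,::-1].astype(np.float32)))
# microscope foot edge
a,b=atz("top",T(0,130),.026),atz("top",T(110,420),.026);print("foot edge (xm dir)",a,b,np.degrees(np.arctan2(*(a-b)[1::-1])))
E
```

```text
lid [0.6944 0.0051 0.1366] res px 0.08
[array([210.05079365, 248.35238095]), array([331.9491018 , 237.86826347])]
pad [ 0.4788 -0.2212  0.0046] res px 0.19
pad@7mm [ 0.47966384 -0.22254824  0.007     ] [ 0.47928777 -0.22046886  0.007     ]
lidblob [253.94690265 160.91445428] [244 151  21  21 339] [0.69414995 0.00456634 0.14      ]
lid@.14 [0.69364751 0.00483812 0.14      ] [0.6959033  0.00287264 0.14      ]
rim top [[ 0.6521 -0.1022]
 [ 0.6371 -0.1596]
 [ 0.5621 -0.1402]
 [ 0.5749 -0.0837]] [ 0.60656063 -0.12143519]
rim scene [[ 0.578  -0.085 ]
 [ 0.6502 -0.1028]
 [ 0.635  -0.1558]
 [ 0.5662 -0.1409]] [ 0.6073406  -0.12113778]
rimc [ 0.607  -0.1212  0.0519] res px 0.16
[(0.0593, -104.7), (0.0774, 165.5), (0.0579, 77.3), (0.0794, -13.4)]
[(0.0744, -13.8), (0.0551, -106.1), (0.0704, 167.8), (0.0571, 78.1)]
tray [ 0.51404861 -0.09329745  0.018     ] [ 0.53384684 -0.34045868  0.018     ] -85.42024460984327 0.24795291029383168
tray [ 0.42549491 -0.10027118  0.018     ] [ 0.4472916  -0.34944659  0.018     ] -85.00076138770117 0.25012693111903384
cap scene [318.99593496 190.34146341] [309 183  21  15 246] ((319.0, 190.0), (20.0, 14.0), -0.0)
cap top [234.08547009 176.73504274] [226 168  17  22 234] ((234.50001525878906, 177.0), (21.0190372467041, 13.416407585144043), 63.43495178222656)
foot edge (xm dir) [0.74445042 0.23088222 0.026     ] [0.52626614 0.15138925 0.026     ] 20.01863865771957
```

```bash
cat >> h.py <<'E'
def down(yaw):  # tool z down, tool y at yaw deg
    y=np.array([np.cos(np.radians(yaw)),np.sin(np.radians(yaw)),0]);z=np.array([0,0,-1.]);return np.c_[np.cross(y,z),y,z]
def plan(wps,start=None):
    o=get_obs();p0,R0=(o["tool_pos"],R.from_rotvec(o["tool_rot"]).as_matrix()) if start is None else start
    pp,RR=p0,R0
    for p,M in wps:
        p=np.array(p,float);tw=np.degrees(R.from_matrix(R0.T@M).as_rotvec())
        n=max(np.linalg.norm(p-pp)/.0625,np.degrees(R.from_matrix(RR.T@M).magnitude())/10.7)
        print("offset",np.round(R0.T@(p-p0),3).tolist(),"twist",np.round(tw,1).tolist(),"rows",round(n,1)); pp,RR=p,M
E
python3 - <<'E'
from h import *
w=[((.21,.40,.25),down(60)),((.29,.24,.25),down(45)),((.38,.06,.25),down(25)),((.6945,.0045,.25),down(20))]
plan(w)
E
```

```text
offset [-0.047, -0.176, -0.019] twist [0.0, 0.0, 8.3] rows 2.9
offset [-0.181, -0.295, -0.019] twist [0.0, 0.0, 23.3] rows 2.9
offset [-0.331, -0.429, -0.019] twist [0.0, -0.0, 43.3] rows 3.2
offset [-0.644, -0.364, -0.019] twist [0.0, -0.0, 48.3] rows 5.1
```

```bash
python3 -m crank '[{"offset":[-0.047,-0.176,-0.019],"twist":[0,0,8]},{"offset":[-0.047,-0.176,-0.019],"twist":[0,0,8]},{"offset":[-0.047,-0.176,-0.019],"twist":[0,0,8]},{"offset":[-0.181,-0.295,-0.019],"twist":[0,0,23]},{"offset":[-0.181,-0.295,-0.019],"twist":[0,0,23]},{"offset":[-0.181,-0.295,-0.019],"twist":[0,0,23]},{"offset":[-0.331,-0.429,-0.019],"twist":[0,0,43]},{"offset":[-0.331,-0.429,-0.019],"twist":[0,0,43]},{"offset":[-0.331,-0.429,-0.019],"twist":[0,0,43]},{"offset":[-0.331,-0.429,-0.019],"twist":[0,0,43]},{"offset":[-0.644,-0.364,-0.019],"twist":[0,0,48.3]},{"offset":[-0.644,-0.364,-0.019],"twist":[0,0,48.3]},{"offset":[-0.644,-0.364,-0.019],"twist":[0,0,48.3]},{"offset":[-0.644,-0.364,-0.019],"twist":[0,0,48.3]},{"offset":[-0.644,-0.364,-0.019],"twist":[0,0,48.3]},{"offset":[-0.644,-0.364,-0.019],"twist":[0,0,48.3]},{"offset":[-0.644,-0.364,-0.019],"twist":[0,0,48.3]}]' 1 35
python3 - <<'E'
from h import *
plan([((.6945,.0045,.25),down(20)),((.6945,.0045,.09),down(20))])
E
```

```text
t: 2.92
tool_pos: [0.6948, 0.0055, 0.2496]
tool_rot: [-1.8, -2.573, 0.001]
contact_force: [-0.2, -0.3, 0.5]
opening: 0.0854
grip_force: 0.0
offset [-0.001, -0.001, -0.0] twist [-0.1, -0.1, 0.1] rows 0.0
offset [-0.001, -0.0, 0.16] twist [-0.1, -0.1, 0.1] rows 2.6
```

```bash
python3 -m crank '[{"offset":[0,0,0.05],"twist":[0,0,0]},{"offset":[0,0,0.1],"twist":[0,0,0]},{"offset":[0,0,0.13],"twist":[0,0,0]},{"offset":[0,0,0.15],"twist":[0,0,0]},{"offset":[0,0,0.16],"twist":[0,0,0]},{"offset":[0,0,0.16],"twist":[0,0,0]}]' 1 35
python3 -m crank '[{"offset":[0,0,0],"twist":[0,0,0]},{"offset":[0,0,0],"twist":[0,0,0]},{"offset":[0,0,0],"twist":[0,0,0]},{"offset":[0,0,0],"twist":[0,0,0]},{"offset":[0,0,0],"twist":[0,0,0]},{"offset":[0,0,0],"twist":[0,0,0]}]' 0 35
python3 - <<'E'
from h import *
p=get_obs()["tool_pos"]; D=p-[.6945,.0045,p[2]];print(p,D)
g=np.array([.4795,-.2212])
plan([((.6945,.0045,.26),down(20)),((*g,.26),down(5))])
E
```

```text
t: 3.68
tool_pos: [0.6949, 0.0045, 0.091]
tool_rot: [1.801, 2.573, 0.001]
contact_force: [0.2, 0.2, -0.4]
opening: 0.0857
grip_force: 0.0
t: 4.42
tool_pos: [0.6959, 0.0041, 0.0923]
tool_rot: [1.801, 2.571, 0.002]
contact_force: [-2.1, 0.0, 6.7]
opening: 0.0594
grip_force: 38.0
[0.69591506 0.00409773 0.09232734] [ 0.00141506 -0.00040227  0.        ]
offset [0.001, -0.001, -0.168] twist [0.1, 0.1, -0.0] rows 2.7
offset [-0.138, -0.28, -0.168] twist [0.1, 0.1, 15.0] rows 5.0
```

```bash
python3 -m crank '[{"offset":[0,0,-0.02],"twist":[0,0,0]},{"offset":[0,0,-0.06],"twist":[0,0,0]},{"offset":[0,0,-0.11],"twist":[0,0,0]},{"offset":[0,0,-0.15],"twist":[0,0,0]},{"offset":[0,0,-0.168],"twist":[0,0,0]},{"offset":[-0.01,-0.025,-0.168],"twist":[0,0,1]},{"offset":[-0.03,-0.065,-0.168],"twist":[0,0,3]},{"offset":[-0.052,-0.11,-0.168],"twist":[0,0,6]},{"offset":[-0.077,-0.158,-0.168],"twist":[0,0,8]},{"offset":[-0.1,-0.205,-0.168],"twist":[0,0,11]},{"offset":[-0.122,-0.247,-0.168],"twist":[0,0,13]},{"offset":[-0.133,-0.27,-0.168],"twist":[0,0,14]},{"offset":[-0.138,-0.28,-0.168],"twist":[0,0,15]},{"offset":[-0.138,-0.28,-0.168],"twist":[0,0,15]},{"offset":[-0.138,-0.28,-0.168],"twist":[0,0,15]}]' 0 35
python3 - <<'E'
from h import *
t,s=get_image("top"),get_image("scene")
for n,i in(("top2",t),("scene2",s)): cv2.imwrite(f"pics/{n}.png",i[...,::-1])
c=np.hstack([cv2.resize(s[150:300,150:280],(520,600),interpolation=3),cv2.resize(t[180:290,290:370][:, :],(280,385),interpolation=3)[:].copy() if 0 else np.zeros((600,0,3),np.uint8)])
a=cv2.resize(s[130:280,160:260],(400,600),interpolation=3);b=cv2.resize(t[130:280,190:290],(400,600),interpolation=3)
cv2.imwrite("pics/c2.png",np.hstack([a,b])[...,::-1])
plan([((.4795,-.2212,.26),down(5)),((.4795,-.2212,.101),down(5))])
E
```

```text
t: 6.3
tool_pos: [0.4794, -0.2204, 0.258]
tool_rot: [-2.121, -2.317, -0.001]
contact_force: [0.1, 0.6, -0.9]
opening: 0.0589
grip_force: 38.2
offset [-0.001, -0.0, -0.002] twist [-0.0, -0.0, 0.1] rows 0.0
offset [-0.001, -0.0, 0.157] twist [-0.0, -0.0, 0.1] rows 2.5
```

View pics/c2.png

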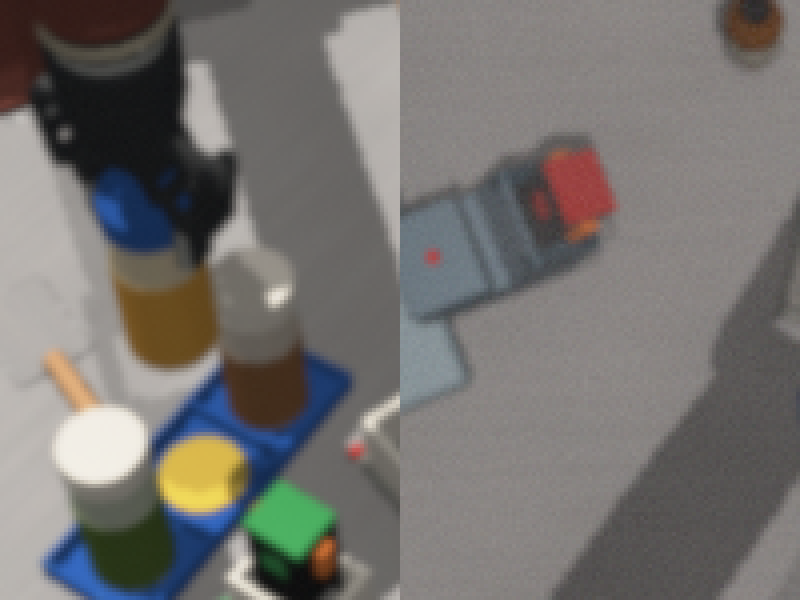

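The jar hangs upright above the middle cell with both neighbouring jars clear, so I'll lower it now.

```bash
python3 -m crank '[{"offset":[0,0,0.04],"twist":[0,0,0]},{"offset":[-0.001,0,0.09],"twist":[0,0,0]},{"offset":[-0.001,0,0.12],"twist":[0,0,0]},{"offset":[-0.001,0,0.14],"twist":[0,0,0]},{"offset":[-0.001,0,0.15],"twist":[0,0,0]},{"offset":[-0.001,0,0.155],"twist":[0,0,0]},{"offset":[-0.001,0,0.158],"twist":[0,0,0]},{"offset":[-0.001,0,0.159],"twist":[0,0,0]},{"offset":[-0.001,0,0.159],"twist":[0,0,0]}]' 0 35
```

```text
t: 7.52
tool_pos: [0.4793, -0.2223, 0.0999]
tool_rot: [2.122, 2.315, 0.0]
contact_force: [0.4, -0.3, -0.9]
opening: 0.0596
grip_force: 38.3
```

```bash
python3 -m crank '[{"offset":[0,0,0.002],"twist":[0,0,0]},{"offset":[0,0,0.002],"twist":[0,0,0]}]' 0 35
```

```text
t: 7.78
tool_pos: [0.4796, -0.2227, 0.0993]
tool_rot: [2.122, 2.315, -0.0]
contact_force: [-2.7, 0.6, 6.9]
opening: 0.0596
grip_force: 39.0
```

Contact with the pad. I'll open and then retreat straight up.

```bash
python3 -m crank '[{"offset":[0,0,0],"twist":[0,0,0]},{"offset":[0,0,0],"twist":[0,0,0]},{"offset":[0,0,0],"twist":[0,0,0]},{"offset":[0,0,0],"twist":[0,0,0]},{"offset":[0,0,-0.02],"twist":[0,0,0]},{"offset":[0,0,-0.07],"twist":[0,0,0]},{"offset":[0,0,-0.12],"twist":[0,0,0]},{"offset":[0,0,-0.17],"twist":[0,0,0]},{"offset":[0,0,-0.22],"twist":[0,0,0]},{"offset":[0.05,0,-0.22],"twist":[0,0,0]},{"offset":[0.1,0,-0.22],"twist":[0,0,0]},{"offset":[0.1,0,-0.22],"twist":[0,0,0]}]' 1 35
python3 - <<'E'
from h import *
from scipy.ndimage import binary_dilation
for n in("scene","top"): cv2.imwrite(f"pics/{n}3.png",get_image(n)[...,::-1])
s,t=cv2.imread("pics/scene3.png"),cv2.imread("pics/top3.png")
a=cv2.resize(s[160:235,290:340],(400,600),interpolation=3)
b=cv2.resize(t[150:225,200:250],(400,600),interpolation=3);cv2.imwrite("pics/c3.png",np.hstack([a,b]))
a=cv2.resize(s[170:320,160:260],(400,600),interpolation=3);b=cv2.resize(t[170:320,280:380],(400,600),interpolation=3);cv2.imwrite("pics/c4.png",np.hstack([a,b]))
E
```

```text
t: 9.28
tool_pos: [0.4702, -0.1202, 0.3177]
tool_rot: [2.117, 2.32, 0.001]
contact_force: [0.1, -0.4, -0.9]
opening: 0.0854
grip_force: 0.0
```

View pics/c3.png

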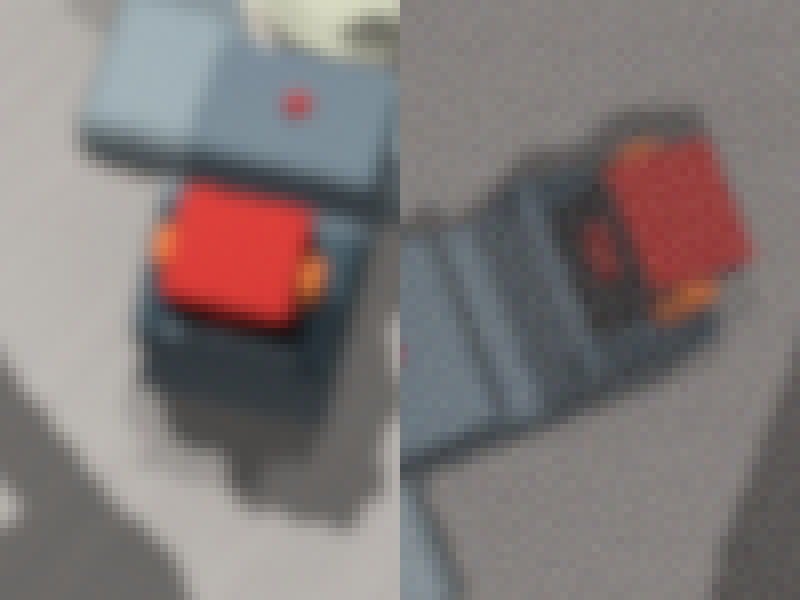

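View pics/c4.png

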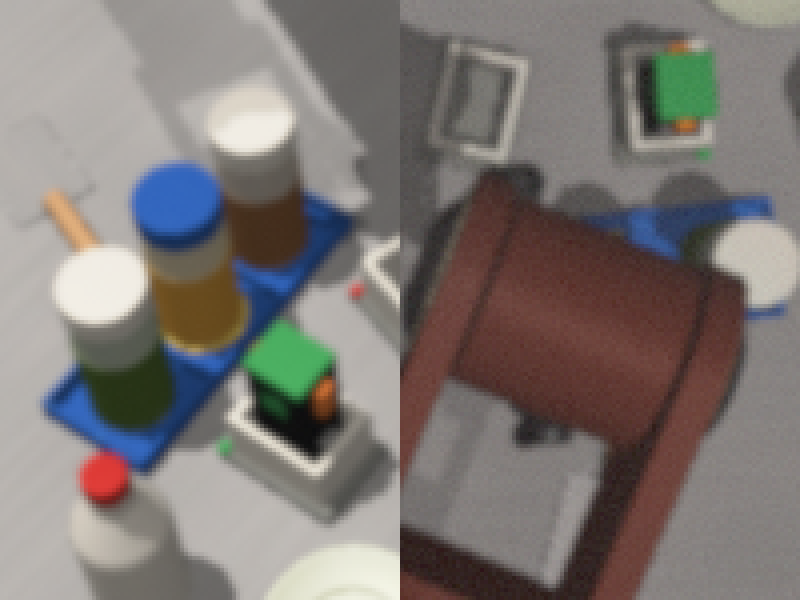

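The blue-lidded jar stands upright on the pad, in line with its neighbours. In the 8x pack crop, the scene cap face corners are at about (190,185),(315,208),(300,315),(163,297), and the lower cap edge in the top view runs (705,135)-(752,250).

```bash
cat > pk.py <<'E'
from h import *
S=lambda u,v:np.array([290+u/8-.45,160+v/8-.45]); T=lambda u,v:np.array([200+(u-400)/8-.45,150+v/8-.45])
def frame(yaw,lean=30):
    c,s=np.cos(yaw),np.sin(yaw);xm=np.array([c,s,0]);ym=np.array([-s,c,0]);a=np.radians(lean)
    z=-np.sin(a)*ym+np.cos(a)*np.array([0,0,1.]);return xm,np.cross(xm,z),z # pack y, pack x, pack z
E
python3 - <<'E'
from pk import *
# corners (px,py) signs; -y_m side = pack x sign with direction
def pts(q):
    y,x,z=frame(q[3]); lo=np.sign(x@np.array([np.sin(q[3]),-np.cos(q[3]),0]))*x   # lower side (-y_m)
    c=q[:3]+z*.115
    return c,lambda a,b,d=0:c+a*.020*lo+b*.023*y-d*z, lambda b:q[:3]+z*.090+b*y
def res(q,full=False):
    c,f,g=pts(q)
    P=[("scene",f(-1,-1),S(190,185)),("scene",f(-1,1),S(315,208)),("scene",f(1,1),S(300,315)),("scene",f(1,-1),S(163,297)),
       ("top",f(1,1),T(705,135)),("top",f(1,-1),T(752,250))]
    return np.concatenate([proj(n,X)[0]-p for n,X,p in P])
q=least_squares(res,[.66,.07,.026,np.radians(20)]).x
print(np.round(q[:3],4),np.degrees(q[3]),np.round(res(q).reshape(-1,2),2).tolist())
q2=least_squares(lambda r:res([r[0],r[1],.026,r[2]]),[.66,.07,.35]).x
print("z fixed",np.round(q2,4),np.degrees(q2[2]),np.round(res([*q2[:2],.026,q2[2]]).reshape(-1,2),2).tolist())
q=np.array([*q2[:2],.026,q2[2]]);c,f,g=pts(q)
for b in(.03,-.03): print("button pred scene",(proj("scene",g(b))[0]-[290,160]+.45)*8,"top",(proj("top",g(b))[0]-[200,150]+.45)*8+[400,0])
print("block back corners pred (top crop)",[((proj("top",q[:3]*[1,1,0]+[0,0,.075]+s*.037*frame(q[3])[0]+.03*np.array([-np.sin(q[3]),np.cos(q[3]),0]))[0]-[200,150]+.45)*8+[400,0]).round() for s in(1,-1)])
E
```

```text
[0.6339 0.1119 0.0251] 23.722436297817556 [[-0.21, -0.03], [0.21, 0.02], [-0.6, 0.4], [0.41, -0.35], [-0.59, -0.37], [0.45, 0.23]]
z fixed [0.6341 0.1115 0.4127] 23.644933936462483 [[-0.21, -0.15], [0.22, -0.08], [-0.61, 0.31], [0.39, -0.46], [-0.47, -0.49], [0.57, 0.14]]
button pred scene [326.12074542 279.13759229] top [618.15741556 153.7339122 ]
button pred scene [161.42969194 248.51934341] top [689.39685603 308.89776357]
block back corners pred (top crop) [array([428., 235.]), array([513., 423.])]
```

Measured bay-floor height 25 mm against 26 nominal, so the fit is consistent. I'll average the yaw with the foot edge to about 22.5° and plan the approach.

```bash
cat >> pk.py <<'E'
yw=np.radians(22.5);ya,xa,za=frame(yw);y0,x0,z0=frame(.4127)
FOOT=np.array([.6341,.1115,.026])+.1*z0-.1*za
M=np.c_[np.cross(ya,-za),ya,-za]
E
python3 - <<'E'
from pk import *
print("foot",FOOT,"grip",FOOT+.09*za)
a=FOOT+.16*za
plan([(a+[0,0,.08],M),(a,M),(FOOT+.069*za,M)])
E
```

```text
foot [0.63502003 0.11189191 0.026     ] grip [0.65224079 0.07031734 0.10394229]
offset [0.143, 0.209, 0.073] twist [4.6, 29.8, -17.0] rows 4.2
offset [0.143, 0.209, 0.153] twist [4.6, 29.8, -17.0] rows 1.3
offset [0.186, 0.195, 0.231] twist [4.6, 29.8, -17.0] rows 1.5
```

```bash
python3 -m crank '[{"offset":[0.03,0.05,0.015],"twist":[1,7,-4]},{"offset":[0.06,0.1,0.03],"twist":[2,14,-8]},{"offset":[0.1,0.15,0.045],"twist":[3,21,-12]},{"offset":[0.13,0.19,0.06],"twist":[4,28,-16]},{"offset":[0.143,0.209,0.073],"twist":[4.6,29.8,-17]},{"offset":[0.143,0.209,0.113],"twist":[4.6,29.8,-17]},{"offset":[0.143,0.209,0.153],"twist":[4.6,29.8,-17]},{"offset":[0.143,0.209,0.153],"twist":[4.6,29.8,-17]},{"offset":[0.143,0.209,0.153],"twist":[4.6,29.8,-17]}]' 1 45
python3 - <<'E'
from pk import *
plan([(FOOT+.16*za,M),(FOOT+.069*za,M)])
E
```

```text
t: 10.5
tool_pos: [0.6669, 0.0373, 0.1656]
tool_rot: [-1.491, -2.225, -0.4]
contact_force: [1.2, -0.2, 0.2]
opening: 0.0855
grip_force: 0.0
offset [0.0, -0.001, 0.001] twist [0.1, -0.0, -0.1] rows 0.0
offset [0.0, -0.001, 0.092] twist [0.1, -0.0, -0.1] rows 1.5
```

```bash
python3 -m crank '[{"offset":[0,-0.001,0.03],"twist":[0,0,0]},{"offset":[0,-0.001,0.055],"twist":[0,0,0]},{"offset":[0,-0.001,0.075],"twist":[0,0,0]},{"offset":[0,-0.001,0.086],"twist":[0,0,0]},{"offset":[0,-0.001,0.091],"twist":[0,0,0]},{"offset":[0,-0.001,0.091],"twist":[0,0,0]}]' 1 45
python3 - <<'E'
from h import *
s=get_image("scene");cv2.imwrite("pics/scene4.png",s[...,::-1]);t=get_image("top")
a=cv2.resize(s[135:235,270:370],(600,600),interpolation=3)
cv2.imwrite("pics/c5.png",a[...,::-1])
E
```

```text
t: 11.25
tool_pos: [0.648, 0.0798, 0.0859]
tool_rot: [-1.49, -2.226, -0.399]
contact_force: [0.5, 0.1, 0.9]
opening: 0.0854
grip_force: 0.0
```

View pics/c5.png

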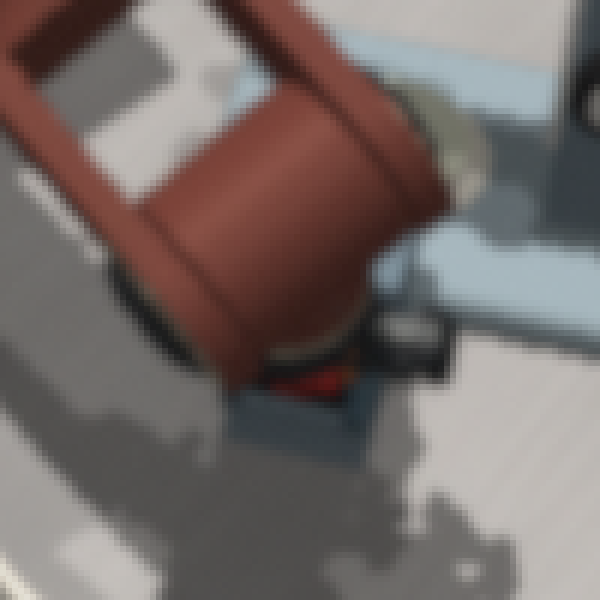

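The arm hides most of the view, but no contact force registers and the finger straddles the red cap, so I'll close.

```bash
python3 -m crank '[{"offset":[0,0,0],"twist":[0,0,0]},{"offset":[0,0,0],"twist":[0,0,0]},{"offset":[0,0,0],"twist":[0,0,0]},{"offset":[0,0,0],"twist":[0,0,0]},{"offset":[0,0,0],"twist":[0,0,0]},{"offset":[0,0,0],"twist":[0,0,0]},{"offset":[0,0,0],"twist":[0,0,0]},{"offset":[0,0,0],"twist":[0,0,0]}]' 0 50
```

```text
t: 12.35
tool_pos: [0.6491, 0.079, 0.0876]
tool_rot: [-1.491, -2.227, -0.401]
contact_force: [0.1, -3.9, 6.4]
opening: 0.0454
grip_force: 52.8
```

Opening is 45 mm, so both buttons are flush. I'll draw it out along the axis.

```bash
python3 -m crank '[{"offset":[0,0,-0.005],"twist":[0,0,0]},{"offset":[0,0,-0.012],"twist":[0,0,0]},{"offset":[0,0,-0.02],"twist":[0,0,0]}]' 0 50
```

```text
t: 12.72
tool_pos: [0.651, 0.0706, 0.1023]
tool_rot: [-1.489, -2.224, -0.397]
contact_force: [-0.1, 1.1, -3.3]
opening: 0.0457
grip_force: 51.7
```

```bash
python3 -m crank '[{"offset":[0,0,-0.015],"twist":[0,0,0]},{"offset":[0,0,-0.03],"twist":[0,0,0]},{"offset":[0,0,-0.045],"twist":[0,0,0]},{"offset":[0,0,-0.06],"twist":[0,0,0]},{"offset":[0,0,-0.075],"twist":[0,0,0]},{"offset":[0,0,-0.08],"twist":[0,0,0]},{"offset":[0,0,-0.08],"twist":[0,0,0]}]' 0 50
python3 - <<'E'
from pk import *
# TCP to foot distance along axis: at grasp TCP vs FOOT
print("grasp tcp-foot along axis",(np.array([.6491,.079,.0876])-FOOT)@za,"lateral y,x",(np.array([.6491,.079,.0876])-FOOT)@ya,(np.array([.6491,.079,.0876])-FOOT)@xa)
o=get_obs();print(o["tool_pos"])
c=np.array([.607,-.1213]);p=o["tool_pos"]
for yw in(-13.5,):
    plan([(p+[0.02,-.03,.09],down(5)),((*c,.26),down(yw))])
E
```

```text
t: 13.6
tool_pos: [0.6671, 0.0334, 0.1724]
tool_rot: [-1.49, -2.225, -0.399]
contact_force: [0.4, 0.2, -3.7]
opening: 0.0458
grip_force: 51.8
grasp tcp-foot along axis 0.07123533331163412 lateral y,x 0.0004210021952565313 0.00018321658985403003
[0.66705381 0.03344386 0.17239326]
offset [0.014, 0.007, -0.096] twist [-4.6, -29.8, 17.0] rows 3.2
offset [-0.06, -0.115, -0.136] twist [-9.4, -29.0, 35.1] rows 2.4
```

```bash
python3 -m crank '[{"offset":[0.005,0.002,-0.04],"twist":[0,-7,3]},{"offset":[0.009,0.004,-0.07],"twist":[-2,-15,8]},{"offset":[0.012,0.006,-0.09],"twist":[-3.5,-23,13]},{"offset":[0.014,0.007,-0.096],"twist":[-4.6,-29.8,17]},{"offset":[-0.01,-0.033,-0.11],"twist":[-6,-29.6,23]},{"offset":[-0.035,-0.075,-0.123],"twist":[-8,-29.3,29]},{"offset":[-0.055,-0.105,-0.133],"twist":[-9,-29,33]},{"offset":[-0.06,-0.115,-0.136],"twist":[-9.4,-29,35.1]},{"offset":[-0.06,-0.115,-0.136],"twist":[-9.4,-29,35.1]},{"offset":[-0.06,-0.115,-0.136],"twist":[-9.4,-29,35.1]},{"offset":[-0.06,-0.115,-0.136],"twist":[-9.4,-29,35.1]}]' 0 50
python3 - <<'E'
from h import *
plan([((.607,-.1213,.26),down(-13.5)),((.607,-.1213,.15),down(-13.5)),((.607,-.1213,.081),down(-13.5))])
E
```

```text
t: 14.98
tool_pos: [0.6068, -0.1201, 0.2598]
tool_rot: [-2.465, -1.946, 0.0]
contact_force: [0.1, 0.1, -3.3]
opening: 0.0459
grip_force: 52.8
offset [-0.001, 0.0, -0.0] twist [-0.1, -0.0, 0.1] rows 0.0
offset [-0.001, 0.001, 0.11] twist [-0.1, -0.0, 0.1] rows 1.8
offset [-0.001, 0.001, 0.179] twist [-0.1, -0.0, 0.1] rows 1.1
```

```bash
python3 -m crank '[{"offset":[-0.001,0.001,0.04],"twist":[0,0,0]},{"offset":[-0.001,0.001,0.09],"twist":[0,0,0]},{"offset":[-0.001,0.001,0.116],"twist":[0,0,0]},{"offset":[-0.001,0.001,0.124],"twist":[0,0,0]},{"offset":[-0.001,0.001,0.124],"twist":[0,0,0]},{"offset":[-0.001,0.001,0.124],"twist":[0,0,0]}]' 0 50
python3 - <<'E'
from h import *
s=get_image("scene");cv2.imwrite("pics/scene6.png",s[...,::-1])
p=get_obs()["tool_pos"];f=p-[0,0,.071];y=down(-13.5)[:,1];x=down(-13.5)[:,0]
im=cv2.resize(s[180:280,225:325],(600,600),interpolation=3)[...,::-1].copy()
def dot(X,c):
    u=(proj("scene",X)[0]-[225,180]+.5)*6; cv2.circle(im,tuple(int(round(v)) for v in u),3,c,-1)
for a in(-1,1):
    for b in(-1,1):
        dot(f+a*.02*x+b*.023*y,(0,0,255)); dot(np.array([.607,-.1213,.053])+a*.023*x+b*.032*y,(255,0,255))
cv2.imwrite("pics/c6.png",im)
E
```

```text
t: 15.72
tool_pos: [0.6084, -0.1226, 0.1382]
tool_rot: [2.466, 1.943, 0.002]
contact_force: [0.4, -0.6, -2.6]
opening: 0.0456
grip_force: 52.6
```

View pics/c6.png

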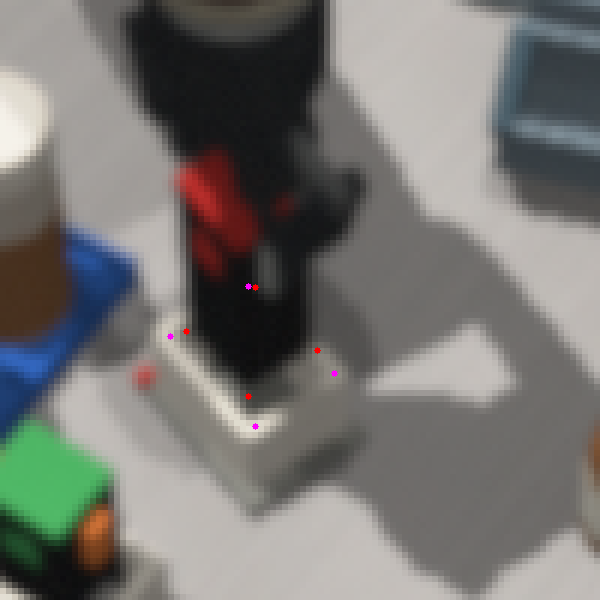

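The pack hangs upright over the well with its lower corners inside the well outline, so I'll lower it in stages with a force check.

```bash
python3 -m crank '[{"offset":[0.001,-0.001,0.01],"twist":[0,0,0]},{"offset":[0.001,-0.001,0.018],"twist":[0,0,0]},{"offset":[0.001,-0.001,0.024],"twist":[0,0,0]},{"offset":[0.001,-0.001,0.03],"twist":[0,0,0]},{"offset":[0.001,-0.001,0.03],"twist":[0,0,0]}]' 0 50
```

```text
t: 16.4
tool_pos: [0.6057, -0.1209, 0.1049]
tool_rot: [-2.466, -1.943, 0.002]
contact_force: [0.5, 0.0, -3.3]
opening: 0.046
grip_force: 52.7
```

```bash
python3 -m crank '[{"offset":[0.0,0.001,0.008],"twist":[0,0,0]},{"offset":[0,0.001,0.015],"twist":[0,0,0]},{"offset":[0,0.001,0.02],"twist":[0,0,0]},{"offset":[0,0.001,0.022],"twist":[0,0,0]},{"offset":[0,0.001,0.022],"twist":[0,0,0]}]' 0 50
```

```text
t: 17.02
tool_pos: [0.6071, -0.1213, 0.0837]
tool_rot: [-2.467, -1.944, 0.001]
contact_force: [0.5, -0.1, -3.6]
opening: 0.0457
grip_force: 52.8
```

```bash
python3 -m crank '[{"offset":[0,0,0.001],"twist":[0,0,0]},{"offset":[0,0,0.002],"twist":[0,0,0]},{"offset":[0,0,0.003],"twist":[0,0,0]},{"offset":[0,0,0.003],"twist":[0,0,0]}]' 0 50
```

```text
t: 17.52
tool_pos: [0.6074, -0.1213, 0.0816]
tool_rot: [-2.467, -1.944, 0.0]
contact_force: [-1.9, 0.3, 0.7]
opening: 0.046
grip_force: 53.1
```

Contact with the floor has begun, at the expected height. I'll release, retreat upward and look.

```bash
python3 -m crank '[{"offset":[0,0,0.001],"twist":[0,0,0]},{"offset":[0,0,0.001],"twist":[0,0,0]}]' 0 50
python3 -m crank '[{"offset":[0,0,0],"twist":[0,0,0]},{"offset":[0,0,0],"twist":[0,0,0]},{"offset":[0,0,0],"twist":[0,0,0]},{"offset":[0,0,0],"twist":[0,0,0]},{"offset":[0,0,0],"twist":[0,0,0]},{"offset":[0,0,-0.02],"twist":[0,0,0]},{"offset":[0,0,-0.07],"twist":[0,0,0]},{"offset":[0,0,-0.12],"twist":[0,0,0]},{"offset":[0,0,-0.17],"twist":[0,0,0]},{"offset":[0,0,-0.22],"twist":[0,0,0]},{"offset":[0.05,0,-0.24],"twist":[0,0,0]},{"offset":[0.1,0,-0.24],"twist":[0,0,0]},{"offset":[0.15,0,-0.24],"twist":[0,0,0]},{"offset":[0.15,0,-0.24],"twist":[0,0,0]},{"offset":[0.15,0,-0.24],"twist":[0,0,0]}]' 1 50
python3 - <<'E'
from h import *
s,t=get_image("scene"),get_image("top")
a=cv2.resize(s[170:320,160:310],(400,400),interpolation=3);b=cv2.resize(t[150:270,270:390],(400,400),interpolation=3)
cv2.imwrite("pics/c7.png",np.hstack([a,b])[...,::-1])
E
```

```text
t: 17.77
tool_pos: [0.6074, -0.1213, 0.0816]
tool_rot: [-2.467, -1.944, 0.001]
contact_force: [-4.9, 1.4, 6.4]
opening: 0.0459
grip_force: 53.9
t: 19.65
tool_pos: [0.6424, 0.0242, 0.321]
tool_rot: [2.467, 1.944, -0.0]
contact_force: [0.6, -0.1, -0.1]
opening: 0.0857
grip_force: 0.0
```

View pics/c7.png

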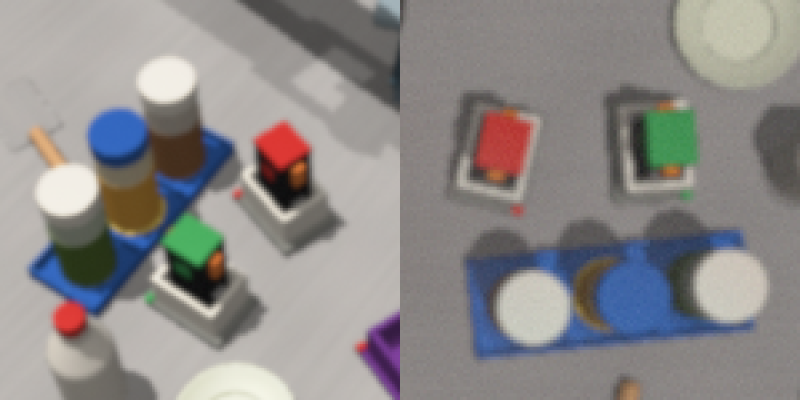

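The red-capped pack stands upright in the charger, matching the green one, and the jar stands on the pad with the other items still in place. I'll hand it in.

```bash
python3 - <<'E'
from h import *
print(atz("top",(340.4,239),.147),atz("scene",(204.4,219.5),.147))
print(finish_job())
E
```

```text
[ 0.47820835 -0.22305175  0.147     ] [ 0.48221988 -0.22238343  0.147     ]
the job is handed in; nothing more can be done
None
```

The job is handed in, with no verdict returned: the last pictures show the blue-lidded jar upright on the yellow pad (about 2 mm off centre) and the flat pack upright in the empty charger's well. By the arm's reading the pack is fully down, nothing else looks moved, and the work took about 20 s of the 58 s allowed.

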